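# Move the wide slide carrier from the drying rack to the staining trough

## Robot

A 6-joint arm with a two-finger parallel gripper is mounted at the origin on the work surface. World frame = base frame: x ahead of the robot, y to its left, z up, the work surface at z = 0. Lengths are in m, angles in rad, forces in N, time in s.
With the tool pointing down it reaches from about 0.35 to 0.8 m from the base axis. Payload 7.3 kg.
Tool frame: the origin (TCP) lies on the centre line of the jaws, within the pads' length; the fingertips stand 17 mm ahead of it and the grasp point (between the pads) lies 2 mm behind it; z points along the fingers, y is the direction in which the jaws open and shut (so a half turn about z gives the same grasp; the last joint's range is limited). The gripper opens to 85 mm and grips with 20 to 120 N. Pads are 22 mm wide; open, the fingers measure 114 mm over their backs; the gripper's body (76 mm by 85 mm) begins 54 mm behind the grasp point. The pads swing forward as they close: fully open they stand 13 mm farther back than shut.
Start: joints at [-1.373, 0.342, 1.524, -0, 1.275, -0.146], TCP at [0.177, -0.494, 0.248] pointing down, gripper open.
Joint ranges: [-2.53, 2.53], [-0.77, 2.02], [0.04, 2.7], [-1, 4.14], [0.28, 2.66], [-3.11, 3.11]. Speed limits (rad/s): [2.57, 2.57, 3.14, 3.14, 3.14, 3.14].

## Interface

Orientations are given as a 3x3 rotation matrix whose columns are the frame's x, y, z axes.
In Python, from bench import manip, viewer, workorder, nets gives the robot as it stands.
- The arm moves only by the tool arm_command, never from a script. Its arguments are lists of equal length, an entry for each row: "dp": the shift along the world's x, y, z in units of 250 mm (1.0 is 250 mm), a list of three; "turn": the turn about the world's z in units of 30 degrees (1.0 is 30 degrees). A call has 1 to 10 rows; each row is the pose to reach, as a shift and turn from the pose commanded when the call began; what a row does not reach only later rows make up. A row lasts 1/8 s, in which the tool goes at most 62.5 mm and 10.7 degrees, less where a joint would pass 70% of its speed; a pose out of reach is approached as far as the arm can. A call with a number of a shift or a turn outside -1 to 1 is refused whole. A call with a gripper value outside its range is refused whole. "claw" is the opening, from 0 (shut) to 1 (fully open), set as the call begins (left out, the last holds). The fingers move at their own pace and stop on an object; "newtons" is the grip in N (left out, the last holds). Time passes only in rows, so rows that repeat a pose let the fingers close. It gives the time, the measured TCP pose, the force and the opening at its end, in the units of the state.
- manip.read_state(): the state, without advancing time (a new reading comes with each control period).
- viewer.get_image(name): name is "scene" or "top" or "wrist"; returns (picture, depth): 480x640x3 uint8, blue, green, red; 480x640 float32, m along the optical axis (not along the pixel's ray), 0 where there is no reading.
- viewer.camera_params(name): a dict with "fov_y" (degrees; the focal length in pixels is half the picture's height over the tangent of half this angle, whatever the lens; pixels are square), "cx", "cy" (the principal point, pixels), "k1" (the pictures are not rectified: a ray, as slopes to the right and down, at radius r is drawn at 1 + k1 r^2 times it, then the intrinsics apply), "position" and "rotation" of the camera in the world. Camera axes: x right, y down, z forward; pixel columns grow to the right and rows downward; lengths in m; the calibration is good to about 2 mm. A picture is of the moment at which its call begins: read the wrist's pose just before it. camera_params takes no time and is no camera call; for the wrist camera it gives the pose at the moment of the call.
- workorder.job_done(): hands the job in, once; it reports no verdict.
Trained networks look in the newest picture that a camera, given by its name, has taken for a name from the list of things; names that differ only in an ending like _2 or _b are one class to them, and where a whole thing is asked for, a point or a joint stands for the part that bears it (a point fixed in the world has none). Each returns a list of dicts, best first, with "p" (0 to 1); they miss things now and then, are a little off and sometimes report something else, mostly with a low value. They report only what shows in the picture. A call takes as long as a camera call. They do not tell look-alikes from the thing itself.
- nets.find_in(camera, thing): "location" ([column, row] in pixels, amid what is visible of it).
- nets.spot_point(camera, thing): "location" ([column, row] in pixels: a listed point, or the origin of a listed thing).
The state is a dict: "t": time; "q": joint angles; "qd": joint speeds; "joint_torque": joint torques, N m; "position": TCP position; "ee_rot": TCP orientation; "wrist_force": force on the tool from outside, world axes, zero at the start; "moment": the same for the moment, N m; "finger_gap": finger opening in m.
Only numpy, scipy, OpenCV 4.12 (cv2) and the standard library are available. Lean on these libraries where they do the work, as an engineer would, in place of code of your own. Each camera call takes 0.05 s, during which the arm holds its last target.

## Task

Slide the wide four-slide carrier straight up out of the drying rack and stand it in the long white staining trough, with its foot down on the trough's floor; it may lean on the trough's side. Do not drop it, and leave the two small carriers in the rack undisturbed.

Things in the scene. Friction and masses are not known exactly. Their poses are not given: they have to be found in the camera images.
- carrier_center (a point): Centre (half-way up, 55 mm from top and foot) of the wide slide carrier: upright black frame with four glass slides in a row, 124 mm wide, 110 tall, 8 thick, about 0.13 kg, solid 22 mm top bar to grip. x along its width, y through its thickness, z up. It stands loose in one slot of a fixed white rack with steel fins: slots 12 mm wide, 64 mm apart, fins 40 mm tall, slot floor 8 mm above the table.
- trough: The long staining trough: open, empty white ceramic box fixed to the table, outside 162 x 48 mm, 66 tall, walls and floor 6 mm, so inside 150 x 36 mm, 60 deep. Origin at the centre of its underside, on the table; x along its length, y across, z up. A shorter white dish (75 mm long, 50 tall) and a small amber bottle (70 mm tall) stand loose beside it, their centres 75 mm or more from its centre line.
- small_a_center (a point): Centre of one small carrier in the rack: the same black frame but with two slides, 64 mm wide, 110 mm tall, 8 mm thick. Leave it where it is. Its frame is like the wide carrier's: origin at the middle of the frame, x along its width, y through its thickness, z up.
- small_b_center (a point): Centre of the other small carrier, just like the first. Leave it where it is. Its frame is like the wide carrier's: origin at the middle of the frame, x along its width, y through its thickness, z up.
Things that resemble listed ones, but are neither listed nor needed, are in the scene too. What is shaped like the trough but purple or red is not meant.

How it is judged:
By the outcome, as a careful person would: the job done as asked, in the order asked, and still so for the second after the job is handed in, with the robot touching nothing.
It also fails if it takes over 43 s, if anything falls off the work surface, if the arm or the gripper's body presses on something with over 40 N, if the wrist force passes 120 N, or if a joint passes its speed limit or range.

## Working session

There is one attempt and no reset: what is moved stays moved. The work goes in short steps, Python scripts to look and compute and a tool call to move; the robot and the scene stay as the last step left them, time stands still between calls to the robot, and variables do not carry over. Pictures are saved under pics/ and viewed, and the job is handed in when it is done.

Besides the shell and the picture viewer there is one more tool, called after "Call:" by a JSON object that holds its "api" and its "payload". arm_command: Moves the arm, as the interface text tells. Shifts and turns lie within -1 to 1; 1 stands for 250 mm of shift or 30 degrees of turn. Its arguments: {"type":"object","properties":{"dp":{"type":"array"},"turn":{"type":"array"},"claw":{"type":"number"},"newtons":{"type":"number"}},"required":["dp","turn"]}

```bash
mkdir -p pics; cat > h.py <<'E'
import numpy as np, cv2
from bench import manip, viewer, workorder, nets
def ray(c,u,v):
    p=viewer.camera_params(c) if isinstance(c,str) else c
    f=240/np.tan(np.radians(p['fov_y'])/2)
    K=np.array([[f,0,p['cx']],[0,f,p['cy']],[0,0,1.]])
    s=cv2.undistortPoints(np.array([[[u,v]]],float),K,np.array([p['k1'],0,0,0.]))[0,0]
    return np.array(p['position']),np.array(p['rotation'])@np.array([s[0],s[1],1.])
def atz(c,u,v,z):
    o,d=ray(c,u,v); return o+d*(z-o[2])/d[2]
def atd(c,u,v,dep):
    o,d=ray(c,u,v); return o+d*dep
def cloud(p,dep):
    f=240/np.tan(np.radians(p['fov_y'])/2)
    K=np.array([[f,0,p['cx']],[0,f,p['cy']],[0,0,1.]])
    v,u=np.mgrid[0:480,0:640]
    s=cv2.undistortPoints(np.stack([u,v],-1).reshape(-1,1,2).astype(float),K,np.array([p['k1'],0,0,0.])).reshape(480,640,2)
    d=np.dstack([s,np.ones((480,640))])*dep[...,None]
    return d@np.array(p['rotation']).T+np.array(p['position'])
E
python3 - <<'E'
from h import *
for c in ['scene','top']:
    im,d=viewer.get_image(c); cv2.imwrite(f'pics/{c}0.png',im); np.save(f'{c}0.npy',d)
    p=viewer.camera_params(c); print(c,p)
    for t in ['carrier_center','trough','small_a_center']:
        print(t,[(np.round(x['location']),round(x['p'],2)) for x in nets.spot_point(c,t)])
print(manip.read_state())
E
```

```text
scene {'fov_y': 54.947492220706266, 'cx': 318.3351674526378, 'cy': 234.96195225979415, 'k1': -0.02498869542706662, 'position': array([0.81502206, 0.584851  , 0.80522533]), 'rotation': array([[-0.87222133,  0.33734597, -0.35415766],
       [ 0.48865509,  0.56975023, -0.66075781],
       [-0.02112258, -0.749388  , -0.66179413]])}
carrier_center [(array([362., 378.]), 0.67)]
trough [(array([387., 297.]), 0.94), (array([300., 308.]), 0.92), (array([293., 166.]), 0.74), (array([270., 245.]), 0.63)]
small_a_center [(array([351., 355.]), 0.75)]
top {'fov_y': 43.99219762612026, 'cx': 317.995771774065, 'cy': 229.0623077017356, 'k1': -0.15300432889582832, 'position': array([ 0.14786672, -0.11464488,  1.50134909]), 'rotation': array([[-0.020833  , -0.98351688,  0.17961215],
       [-0.99978056,  0.02009965, -0.00590207],
       [ 0.00219464, -0.17969569, -0.9837198 ]])}
carrier_center [(array([181., 180.]), 0.71)]
trough [(array([278., 183.]), 0.84), (array([367., 197.]), 0.79), (array([254., 260.]), 0.75), (array([375., 285.]), 0.74), (array([483., 277.]), 0.55)]
small_a_center [(array([204., 182.]), 0.76)]
{'t': 0.4, 'q': array([-1.37297079e+00,  3.42102760e-01,  1.52423753e+00,  3.61480614e-05,
        1.27541241e+00, -1.46001856e-01]), 'qd': array([ 1.01164307e-03, -1.29565491e-03, -3.18080458e-03, -1.60806221e-03,
        1.38626310e-05,  1.75304921e-04]), 'joint_torque': array([ 1.06741310e-03, -4.33139920e+01, -2.45986015e+01, -1.59249121e-04,
        2.09982740e-03,  3.74173609e-06]), 'position': array([ 0.17699484, -0.49421816,  0.24822005]), 'ee_rot': array([[ 9.41474925e-01,  3.37083026e-01,  2.45370316e-06],
       [ 3.37083021e-01, -9.41474912e-01,  1.63717449e-04],
       [ 5.74964730e-05, -1.53308771e-04, -9.99999987e-01]]), 'wrist_force': array([-0.16399599,  0.32703034,  0.55490972]), 'moment': array([ 0.00463901, -0.00833529,  0.03527415]), 'finger_gap': 0.08535363419583185}
```

View pics/scene0.png

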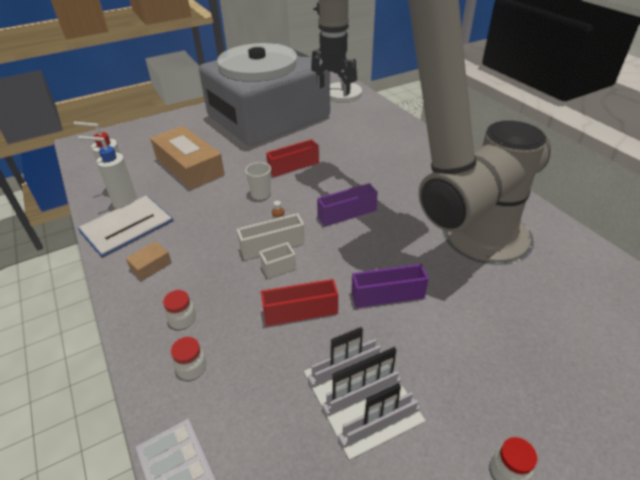

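View pics/top0.png

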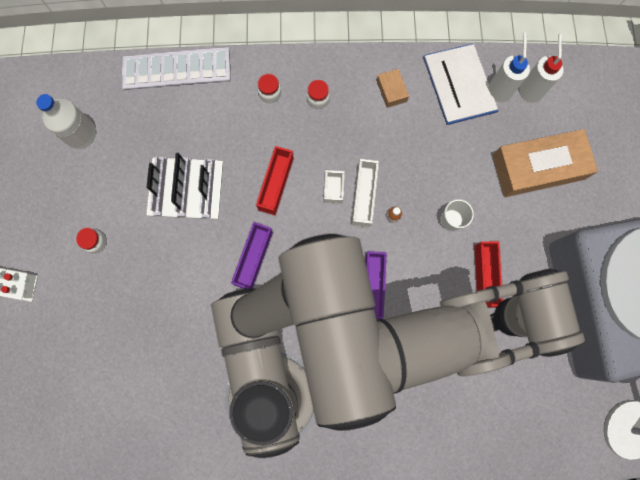

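In scene, the carriers are at (347,345) and (383,404), both small, and (364,375), which is wide, in the middle and has four slides, so that one fits. The same carrier is at (180,183) in top. Of the trough-shaped things, the only white long one is at (271,237) in scene and (366,192) in top; the rest are red or purple, and the white one at (334,186) is the short dish. I'll confirm in crops and measure by depth.

```bash
python3 - <<'E'
from h import *
s=cv2.imread('pics/scene0.png'); t=cv2.imread('pics/top0.png')
a=cv2.resize(t[140:230,130:240],(400,327),interpolation=cv2.INTER_CUBIC)
b=cv2.resize(t[140:230,310:420],(400,327),interpolation=cv2.INTER_CUBIC)
c=cv2.resize(s[320:410,310:420],(400,327),interpolation=cv2.INTER_CUBIC)
cv2.imwrite('pics/crop.png',np.vstack([np.hstack([a,b])]))
cv2.imwrite('pics/crop2.png',c)
def rect(pts,name):
    r=cv2.minAreaRect((pts[:,:2]*1000).astype(np.float32)); print(name,len(pts),'ctr',np.round(r[0],1),'size',np.round(r[1],1),'ang',round(r[2],1),'z',np.round(np.percentile(pts[:,2],[5,50,95]),3), 'med',np.round(np.median(pts,0),4))
for cam,im,box,cbox in [('top',t,(140,230,345,390),(145,225,140,225)),('scene',s,(210,262,230,310),(320,440,300,430))]:
    P=cloud(viewer.camera_params(cam),np.load(f'{cam}0.npy'))
    m=np.zeros((480,640),bool); m[box[0]:box[1],box[2]:box[3]]=1
    Z=P[...,2]
    rect(P[m&(Z>.055)&(Z<.08)],cam+' trough rim')
    rect(P[m&(Z>.02)&(Z<.08)],cam+' trough all')
    m=np.zeros((480,640),bool); m[cbox[0]:cbox[1],cbox[2]:cbox[3]]=1
    m&=(Z>.095)&(Z<.14)
    n,l,st,_=cv2.connectedComponentsWithStats(m.astype(np.uint8))
    for i in range(1,n):
        if st[i,4]>8: print(st[i]); rect(P[l==i],cam+' carrier')
    # top edge
E
```

```text
top trough rim 408 ctr [ 505.4 -243. ] size [ 48.5 163.5] ang 81.5 z [0.058 0.065 0.07 ] med [ 0.5058 -0.2451  0.0651]
top trough all 627 ctr [ 501.7 -265.9] size [ 94.8 164.4] ang 81.8 z [0.026 0.062 0.069] med [ 0.5011 -0.25    0.0625]
[171 152  10  52 283]
top carrier 283 ctr [537.6 223.1] size [ 10.1 126.1] ang 86.5 z [0.098 0.116 0.121] med [0.536  0.2219 0.1158]
[146 163   9  28 150]
top carrier 150 ctr [542.7 286.8] size [11.4 63.7] ang 86.0 z [0.097 0.114 0.122] med [0.5417 0.2851 0.1143]
[198 165   7  28 132]
top carrier 132 ctr [533.8 160.2] size [ 9.7 64.7] ang 86.5 z [0.098 0.115 0.121] med [0.5319 0.159  0.1148]
scene trough rim 654 ctr [ 505.8 -244.3] size [ 55.7 162.1] ang 81.6 z [0.056 0.064 0.068] med [ 0.5086 -0.2389  0.0636]
scene trough all 2301 ctr [ 498.8 -224.7] size [168.4 169.2] ang 17.0 z [0.024 0.047 0.067] med [ 0.5092 -0.2254  0.047 ]
[330 326  34  23 344]
scene carrier 344 ctr [534.5 160.8] size [10.4 65.2] ang 85.4 z [0.098 0.113 0.119] med [0.5365 0.1626 0.1134]
[332 346  65  39 704]
scene carrier 704 ctr [537.8 224.5] size [  9.9 124.9] ang 86.0 z [0.098 0.114 0.119] med [0.5418 0.2262 0.1137]
[366 383  36  27 397]
scene carrier 397 ctr [543.7 288.7] size [10.2 65. ] ang 86.3 z [0.098 0.115 0.119] med [0.5458 0.2907 0.1148]
```

View pics/crop.png

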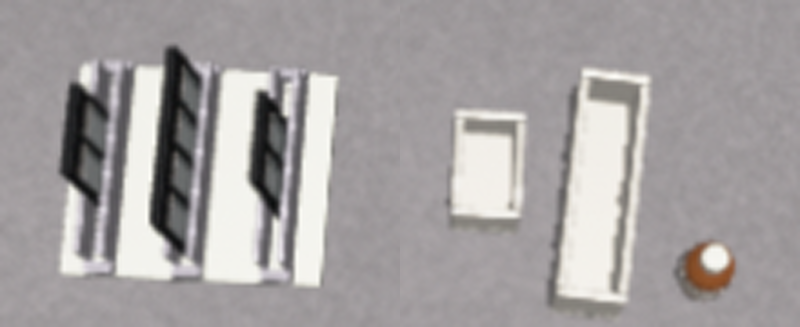

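View pics/crop2.png

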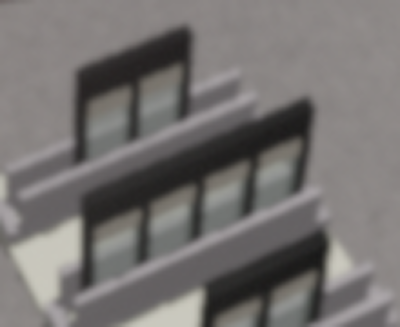

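The crops confirm it: the middle carrier has four slides, and the long white box is the trough. The carrier centre is about (0.5377, 0.2237), with its thickness axis at 86°. The trough is at (0.5055, -0.2435), with its short axis at 81.5°. Next I'll move over the carrier with the tool's y axis at -94°, which is a turn of -23.7°.

Call:
{"api": "arm_command", "payload": {"dp": [[0.2, 0.2, 0], [0.4, 0.4, 0], [0.6, 0.6, 0], [0.7, 0.8, 0], [0.8, 1.0, 0]], "turn": [0, 0, 0, -0.2, -0.4], "claw": 0.45, "newtons": 30}}

```text
t: 1.02
position: [0.3731, -0.2519, 0.2484]
ee_rot: [[0.991, 0.13, 0.001], [0.13, -0.991, -0.0], [0.0, 0.0, -1.0]]
wrist_force: [1.3, 0.5, 0.3]
finger_gap: 0.0383
```

Call:
{"api": "arm_command", "payload": {"dp": [[0.1, 0.2, 0], [0.2, 0.4, 0], [0.3, 0.6, 0], [0.4, 0.8, 0], [0.5, 1.0, 0]], "turn": [0, 0, -0.1, -0.2, -0.39]}}

```text
t: 1.65
position: [0.4978, -0.0018, 0.2485]
ee_rot: [[0.997, -0.072, 0.001], [-0.072, -0.997, -0.0], [0.001, 0.0, -1.0]]
wrist_force: [0.7, -0.9, 0.1]
finger_gap: 0.0383
```

Call:
{"api": "arm_command", "payload": {"dp": [[0.05, 0.2, 0], [0.1, 0.4, 0], [0.14, 0.6, 0], [0.14, 0.75, 0], [0.14, 0.8, 0], [0.14, 0.8, 0], [0.14, 0.8, 0]], "turn": [0, 0, 0, 0, 0, 0, 0]}}

```text
t: 2.52
position: [0.5322, 0.1952, 0.2484]
ee_rot: [[0.997, -0.071, 0.0], [-0.071, -0.997, -0.001], [0.0, 0.001, -1.0]]
wrist_force: [-0.6, -0.2, 0.4]
finger_gap: 0.0385
```

```bash
python3 - <<'E'
from h import *
s=manip.read_state();p=viewer.camera_params('wrist')
im,d=viewer.get_image('wrist'); cv2.imwrite('pics/w1.png',im); np.save('w1.npy',d)
print(s['t'],s['position'],np.degrees(np.arctan2(s['ee_rot'][1,1],s['ee_rot'][0,1])),s['finger_gap'],s['wrist_force'])
print(nets.spot_point('wrist','carrier_center'))
P=cloud(p,d);Z=P[...,2]
m=((Z>.098)&(Z<.13)&(d>0)).astype(np.uint8)
n,l,st,_=cv2.connectedComponentsWithStats(m)
for i in range(1,n):
    if st[i,4]>40:
        q=P[l==i]; r=cv2.minAreaRect((q[:,:2]*1000).astype(np.float32)); print(st[i],r,np.percentile(q[:,2],[5,50,95]))
        q=q[q[:,2]>.112]
        if len(q)>10: print(cv2.minAreaRect((q[:,:2]*1000).astype(np.float32)))
E
```

```text
2.525 [0.53219874 0.19515962 0.24838295] -94.07053650965042 0.03845629646145919 [-0.60563181 -0.156111    0.35856662]
[{'location': [283.9, 216.5], 'p': 0.6}]
[ 271  138   18  175 2434] ((537.5390625, 223.66307067871094), (8.445161819458008, 122.4948501586914), 85.86876678466797) [0.1040598  0.11697952 0.11822751]
((537.5390625, 223.66307067871094), (8.445161819458008, 122.4948501586914), 85.86876678466797)
[ 363  179   17   94 1351] ((534.3861083984375, 159.75045776367188), (8.40661334991455, 63.72227096557617), 86.05047607421875) [0.10225036 0.116855   0.11819621]
((534.38623046875, 159.72511291503906), (8.382219314575195, 63.722373962402344), 86.0882568359375)
[ 177  180   27   93 1814] ((543.2374267578125, 287.21240234375), (9.267065048217773, 64.01119995117188), 86.3333740234375) [0.10048816 0.11637072 0.11804865]
((543.2337036132812, 287.26263427734375), (9.176695823669434, 64.0232162475586), 86.16466522216797)
```

View pics/w1.png

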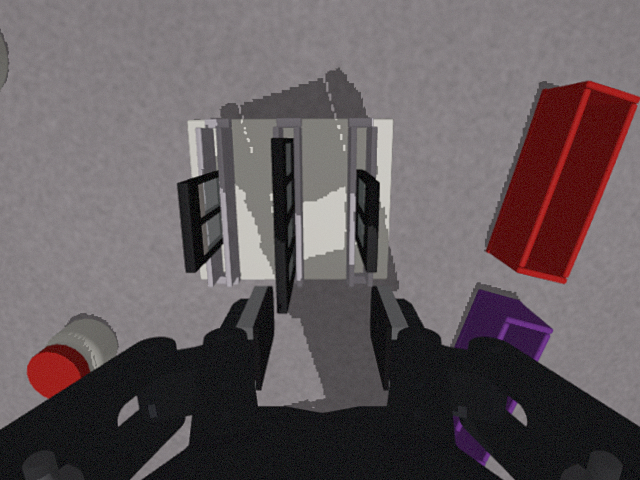

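The wrist view shows the wide carrier at about (283,220) between the two small ones, with nothing blocking it. Depth puts it at (0.5375, 0.2237), 86°, top at 0.118. Next I'll align over it, descend and grip.

Call:
{"api": "arm_command", "payload": {"dp": [[0.021, 0.114, 0], [0.021, 0.114, 0], [0.021, 0.114, -0.15], [0.021, 0.114, -0.3], [0.021, 0.114, -0.42], [0.021, 0.114, -0.51], [0.021, 0.114, -0.57], [0.021, 0.114, -0.57], [0.021, 0.114, -0.57]], "turn": [0, 0, 0, 0, 0, 0, 0, 0, 0]}}

```text
t: 3.75
position: [0.538, 0.2248, 0.1068]
ee_rot: [[0.998, -0.07, 0.002], [-0.07, -0.998, 0.0], [0.002, -0.0, -1.0]]
wrist_force: [0.5, -0.0, 0.9]
finger_gap: 0.0385
```

Call:
{"api": "arm_command", "payload": {"dp": [[0, 0, 0], [0, 0, 0], [0, 0, 0], [0, 0, 0], [0, 0, 0], [0, 0, 0], [0, 0, 0], [0, 0, 0]], "turn": [0, 0, 0, 0, 0, 0, 0, 0], "claw": 0, "newtons": 45}}

```text
t: 4.75
position: [0.5378, 0.225, 0.1067]
ee_rot: [[0.998, -0.07, 0.002], [-0.07, -0.998, 0.0], [0.002, -0.0, -1.0]]
wrist_force: [-0.7, -1.5, 6.9]
finger_gap: 0.0072
```

```bash
python3 - <<'E'
from h import *
s=manip.read_state()
for c in ['wrist','scene']:
    im,d=viewer.get_image(c); cv2.imwrite(f'pics/{c}2.png',im)
    if c=='scene': cv2.imwrite('pics/s2c.png',cv2.resize(im[290:450,270:470],(800,640))[:600])
print(s['t'],s['position'],s['finger_gap'],s['wrist_force'],s['moment'])
E
```

```text
4.75 [0.53782341 0.22504657 0.1067185 ] 0.00717269167864934 [-0.72591089 -1.4568616   6.92268366] [-0.12133636  0.08322727  0.00782168]
```

View pics/s2c.png

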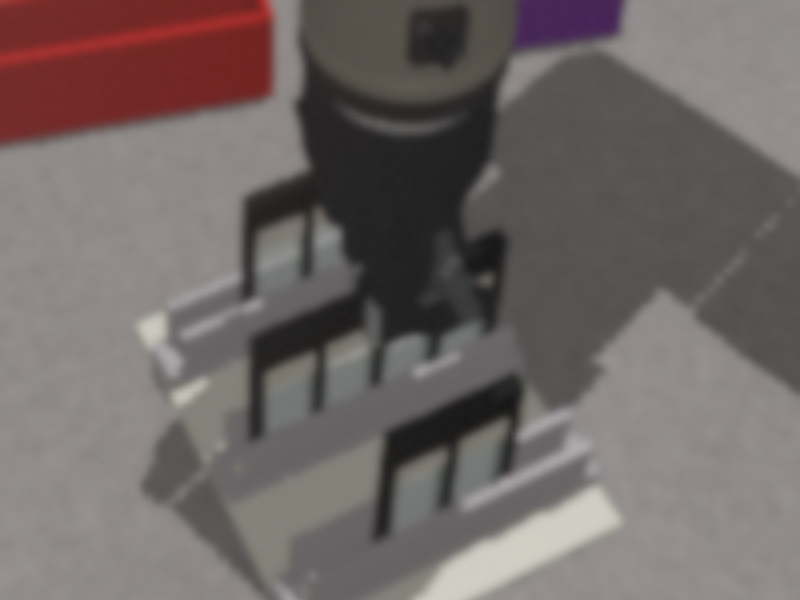

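The wide carrier is gripped at mid-bar (gap 7.2 mm), and both neighbours still stand. Now I'll lift it straight up.

Call:
{"api": "arm_command", "payload": {"dp": [[0, 0, 0.04], [0, 0, 0.1], [0, 0, 0.18], [0, 0, 0.27], [0, 0, 0.36], [0, 0, 0.46], [0, 0, 0.56], [0, 0, 0.64], [0, 0, 0.66], [0, 0, 0.66]], "turn": [0, 0, 0, 0, 0, 0, 0, 0, 0, 0]}}

```text
t: 6.1
position: [0.5372, 0.2249, 0.2709]
ee_rot: [[0.998, -0.07, 0.0], [-0.07, -0.998, -0.0], [0.0, 0.0, -1.0]]
wrist_force: [0.5, 0.5, -1.3]
finger_gap: 0.0073
```

```bash
python3 - <<'E'
from h import *
s=manip.read_state();p=viewer.camera_params('wrist')
im,d=viewer.get_image('wrist'); cv2.imwrite('pics/w3.png',im)
im2,d2=viewer.get_image('scene'); cv2.imwrite('pics/s3.png',im2)
print(s['t'],s['position'],s['finger_gap'],s['wrist_force'],s['moment'])
P=cloud(viewer.camera_params('scene'),d2)
Z=P[...,2]; m=np.zeros((480,640),bool); m[200:460,250:460]=1
dist=np.hypot(P[...,0]-.5378,P[...,1]-.225)
k=m&(dist<.09)&(Z>.14)&(Z<.23)
q=P[k]; print(len(q),np.percentile(q,[1,50,99],axis=0))
for a,b in [(.16,.18),(.18,.2),(.2,.22),(.22,.245)]:
    g=P[m&(dist<.09)&(Z>a)&(Z<b)]; 
    if len(g)>20: print(a,len(g),cv2.minAreaRect((g[:,:2]*1000).astype(np.float32)))
E
```

```text
6.1 [0.537162   0.22493634 0.27087041] 0.007277587518153308 [ 0.50556752  0.50350971 -1.29543289] [0.03136025 0.02113528 0.0235867 ]
1579 [[0.47647329 0.21943442 0.17314883]
 [0.53947909 0.2261399  0.20058819]
 [0.59876296 0.23265021 0.22927322]]
0.16 181 ((537.71533203125, 228.25079345703125), (6.965779781341553, 123.59613800048828), 83.54421997070312)
0.18 594 ((537.1884765625, 227.03700256347656), (7.531999588012695, 124.86381530761719), 85.27603149414062)
0.2 530 ((536.9686889648438, 226.568359375), (6.424322605133057, 124.76494598388672), 85.46531677246094)
0.22 670 ((536.5242919921875, 226.60858154296875), (7.071836471557617, 125.54808807373047), 85.22000122070312)
```

View pics/s3.png

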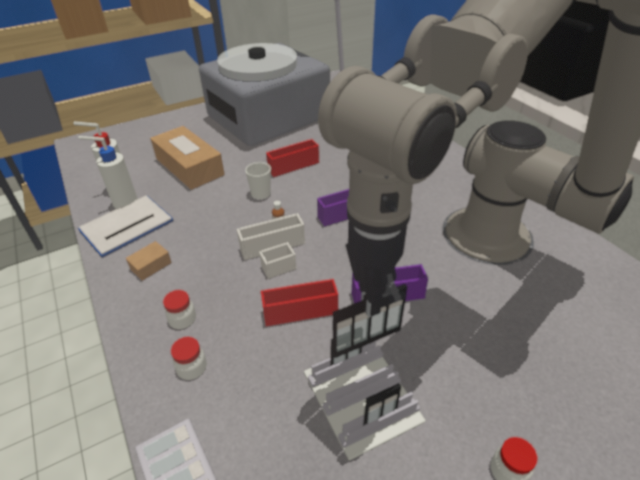

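View pics/w3.png

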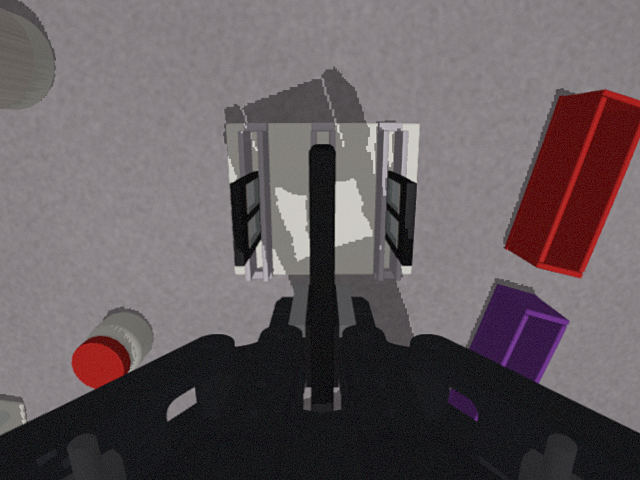

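The carrier is out and upright, with its foot at about 0.172, and both small carriers are undisturbed. Now I'll carry it over the trough.

Call:
{"api": "arm_command", "payload": {"dp": [[0, -0.05, 0], [-0.01, -0.15, 0], [-0.02, -0.27, 0], [-0.03, -0.39, 0], [-0.04, -0.51, 0], [-0.05, -0.63, 0], [-0.06, -0.75, 0], [-0.06, -0.87, 0], [-0.06, -0.96, 0], [-0.06, -1.0, 0]], "turn": [0, 0, -0.02, -0.04, -0.06, -0.08, -0.1, -0.12, -0.14, -0.148]}}

```text
t: 7.45
position: [0.5219, -0.0266, 0.2704]
ee_rot: [[0.989, -0.149, -0.001], [-0.149, -0.989, -0.0], [-0.001, 0.0, -1.0]]
wrist_force: [-0.6, 0.2, -1.0]
finger_gap: 0.0073
```

Call:
{"api": "arm_command", "payload": {"dp": [[-0.01, -0.06, 0], [-0.02, -0.16, 0], [-0.03, -0.28, 0], [-0.04, -0.4, 0], [-0.05, -0.5, 0], [-0.06, -0.58, 0], [-0.066, -0.64, 0], [-0.066, -0.64, 0], [-0.066, -0.64, 0]], "turn": [0, 0, 0, 0, 0, 0, 0, 0, 0]}}

```text
t: 8.57
position: [0.5059, -0.1845, 0.2708]
ee_rot: [[0.989, -0.146, -0.0], [-0.146, -0.989, 0.0], [-0.0, -0.0, -1.0]]
wrist_force: [-0.3, 0.5, -1.5]
finger_gap: 0.0075
```

```bash
python3 - <<'E'
from h import *
s=manip.read_state();p=viewer.camera_params('wrist')
im,d=viewer.get_image('wrist'); cv2.imwrite('pics/w4.png',im)
im2,d2=viewer.get_image('scene'); cv2.imwrite('pics/s4.png',im2)
x,y,_=s['position']
print(s['t'],s['position'],s['finger_gap'],s['wrist_force'],np.degrees(np.arctan2(s['ee_rot'][1,1],s['ee_rot'][0,1])))
for nm,P in [('w',cloud(p,d)),('s',cloud(viewer.camera_params('scene'),d2))]:
    Z=P[...,2];dist=np.hypot(P[...,0]-x,P[...,1]-y)
    for a,b in [(.06,.07),(.17,.19),(.19,.21),(.21,.245)]:
        g=P[(dist<.1)&(Z>a)&(Z<b)]
        if len(g)>20: print(nm,a,len(g),cv2.minAreaRect((g[:,:2]*1000).astype(np.float32)))
E
```

```text
8.575 [ 0.50586972 -0.1845011   0.27079795] 0.007487815799926547 [-0.30105849  0.53474527 -1.47892907] -98.4202685653445
w 0.06 2713 ((505.83197021484375, -244.45042419433594), (48.790306091308594, 161.45343017578125), 81.72541046142578)
s 0.06 415 ((506.22564697265625, -243.36944580078125), (53.707420349121094, 161.68399047851562), 82.1234359741211)
s 0.17 360 ((505.2484130859375, -183.09423828125), (10.43947696685791, 123.98280334472656), 80.73362731933594)
s 0.19 412 ((505.29937744140625, -182.2121124267578), (11.593183517456055, 125.0548095703125), 81.79671478271484)
s 0.21 744 ((506.0603942871094, -182.7193603515625), (11.934263229370117, 124.4876708984375), 83.1247329711914)
```

View pics/s4.png

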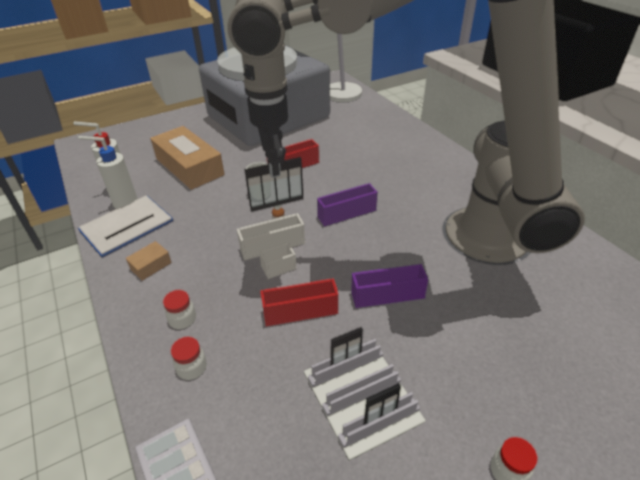

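View pics/w4.png

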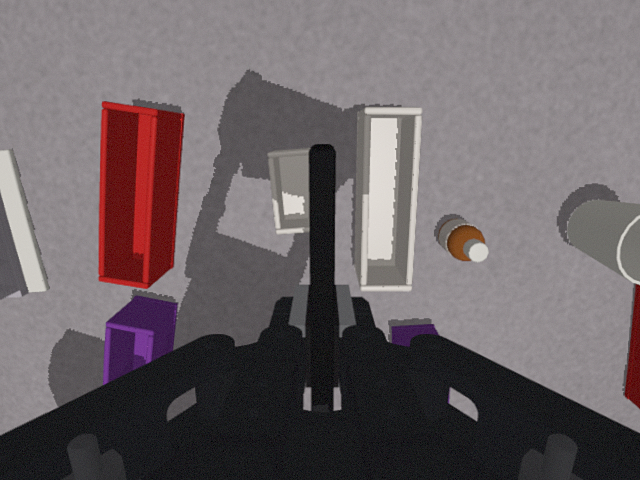

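The wrist view shows the empty trough at (390,200), with centre (0.5058, -0.2444) and angle 81.7°. The carrier is at the same angle. I'll centre over it, come down partway and check alignment.

Call:
{"api": "arm_command", "payload": {"dp": [[0, -0.06, 0], [0, -0.16, 0], [0, -0.24, 0], [0, -0.24, -0.08], [0, -0.24, -0.18], [0, -0.24, -0.28], [0, -0.24, -0.34], [0, -0.24, -0.36], [0, -0.24, -0.36], [0, -0.24, -0.36]], "turn": [0, 0, 0, 0, 0, 0, 0, 0, 0, 0]}}

```text
t: 9.93
position: [0.5063, -0.2453, 0.1818]
ee_rot: [[0.989, -0.147, 0.001], [-0.147, -0.989, -0.001], [0.002, 0.001, -1.0]]
wrist_force: [-0.9, 0.4, -0.8]
finger_gap: 0.0073
```

```bash
python3 - <<'E'
from h import *
s=manip.read_state();p=viewer.camera_params('wrist')
im,d=viewer.get_image('wrist'); cv2.imwrite('pics/w5.png',im)
im2,d2=viewer.get_image('scene'); cv2.imwrite('pics/s5.png',cv2.resize(im2[130:280,200:350],(600,600)))
x,y,_=s['position']
print(s['t'],s['position'],s['finger_gap'],s['wrist_force'],np.degrees(np.arctan2(s['ee_rot'][1,1],s['ee_rot'][0,1])))
for nm,P in [('w',cloud(p,d)),('s',cloud(viewer.camera_params('scene'),d2))]:
    Z=P[...,2];dist=np.hypot(P[...,0]-x,P[...,1]-y)
    for a,b in [(.06,.07),(.085,.1),(.1,.12),(.12,.145)]:
        g=P[(dist<.09)&(Z>a)&(Z<b)]
        if len(g)>20: print(nm,a,len(g),cv2.minAreaRect((g[:,:2]*1000).astype(np.float32)))
E
```

```text
9.925 [ 0.506288   -0.24533581  0.18177973] 0.007282541362857793 [-0.91808126  0.42348697 -0.76596133] -98.43497153408963
w 0.06 4478 ((517.6451416015625, -276.22576904296875), (108.12251281738281, 130.0054168701172), 81.82376098632812)
s 0.06 424 ((506.648681640625, -241.76747131347656), (51.66191482543945, 161.60536193847656), 81.71878051757812)
s 0.085 265 ((505.9438171386719, -244.4390106201172), (12.187799453735352, 123.6194076538086), 80.58009338378906)
s 0.1 328 ((505.72119140625, -244.51536560058594), (10.585918426513672, 124.66710662841797), 80.44831085205078)
s 0.12 428 ((506.07891845703125, -245.04754638671875), (13.282437324523926, 124.80752563476562), 82.37237548828125)
```

View pics/s5.png

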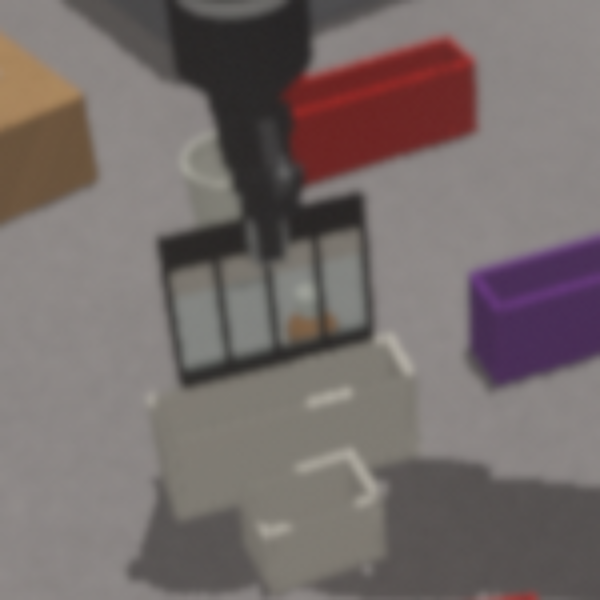

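View pics/w5.png

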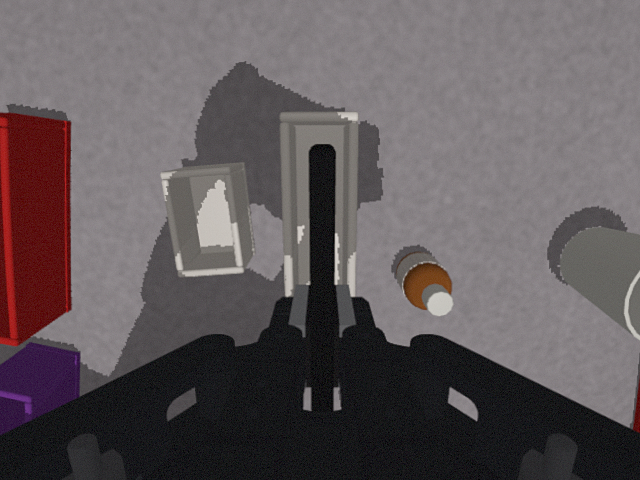

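The carrier is centred in the trough opening at (320,200), parallel to the walls. I'll lower it to about 7 mm above the floor, then ease it down.

Call:
{"api": "arm_command", "payload": {"dp": [[0, 0, -0.04], [0, 0, -0.09], [0, 0, -0.14], [0, 0, -0.18], [0, 0, -0.22], [0, 0, -0.25], [0, 0, -0.27], [0, 0, -0.28], [0, 0, -0.28]], "turn": [0, 0, 0, 0, 0, 0, 0, 0, 0]}}

```text
t: 11.15
position: [0.5059, -0.2451, 0.1109]
ee_rot: [[0.989, -0.147, 0.0], [-0.147, -0.989, -0.0], [0.0, 0.0, -1.0]]
wrist_force: [-0.7, 0.3, -1.1]
finger_gap: 0.0072
```

Call:
{"api": "arm_command", "payload": {"dp": [[0, 0, -0.005], [0, 0, -0.01], [0, 0, -0.015], [0, 0, -0.02], [0, 0, -0.024], [0, 0, -0.024], [0, 0, -0.024]], "turn": [0, 0, 0, 0, 0, 0, 0]}}

```text
t: 12.02
position: [0.5059, -0.2451, 0.1048]
ee_rot: [[0.989, -0.147, 0.0], [-0.147, -0.989, -0.0], [0.0, 0.0, -1.0]]
wrist_force: [-0.2, 1.1, -1.6]
finger_gap: 0.0071
```

Free-hanging force is about -1.3 N, so there's no contact yet. I'll continue down in 0.5 mm steps.

Call:
{"api": "arm_command", "payload": {"dp": [[0, 0, -0.002], [0, 0, -0.004], [0, 0, -0.004], [0, 0, -0.004]], "turn": [0, 0, 0, 0]}}

```text
t: 12.52
position: [0.5058, -0.2451, 0.1047]
ee_rot: [[0.989, -0.147, 0.0], [-0.147, -0.989, -0.001], [0.0, 0.0, -1.0]]
wrist_force: [-2.7, 0.7, 6.7]
finger_gap: 0.0074
```

Call:
{"api": "arm_command", "payload": {"dp": [[0, 0, -0.002], [0, 0, -0.004], [0, 0, -0.004], [0, 0, -0.004]], "turn": [0, 0, 0, 0]}}

```text
t: 13.02
position: [0.5058, -0.2452, 0.1047]
ee_rot: [[0.989, -0.147, 0.001], [-0.147, -0.989, -0.001], [0.001, 0.001, -1.0]]
wrist_force: [-5.8, 1.7, 14.1]
finger_gap: 0.0071
```

It has touched down exactly at the expected height. I'll relieve the press, then open a little.

Call:
{"api": "arm_command", "payload": {"dp": [[0, 0, 0.003], [0, 0, 0.006], [0, 0, 0.006], [0, 0, 0.006]], "turn": [0, 0, 0, 0]}}

```text
t: 13.52
position: [0.5058, -0.2451, 0.1047]
ee_rot: [[0.989, -0.147, 0.0], [-0.147, -0.989, -0.0], [0.0, 0.0, -1.0]]
wrist_force: [-3.5, 0.5, 6.8]
finger_gap: 0.0073
```

Call:
{"api": "arm_command", "payload": {"dp": [[0, 0, 0], [0, 0, 0], [0, 0, 0], [0, 0, 0], [0, 0, 0], [0, 0, 0]], "turn": [0, 0, 0, 0, 0, 0], "claw": 0.16, "newtons": 20}}

```text
t: 14.28
position: [0.5058, -0.2451, 0.1043]
ee_rot: [[0.989, -0.147, -0.0], [-0.147, -0.989, -0.0], [-0.0, 0.0, -1.0]]
wrist_force: [1.2, -1.0, -0.1]
finger_gap: 0.0137
```

```bash
python3 - <<'E'
from h import *
s=manip.read_state()
im,d=viewer.get_image('wrist'); im2,d2=viewer.get_image('scene')
cv2.imwrite('pics/c6.png',np.hstack([cv2.resize(im,(400,300)),cv2.resize(im2[150:270,200:360],(400,300))]))
print(s['t'],s['position'],s['finger_gap'],s['wrist_force'])
E
```

```text
14.275 [ 0.50581917 -0.24506176  0.10431069] 0.013731030421355515 [ 1.2101127  -0.99073368 -0.05169453]
```

View pics/c6.png

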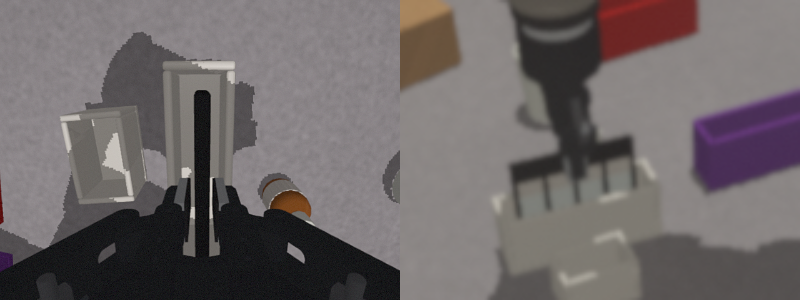

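It stands free between the slightly opened fingers in the trough. I'll open wider, wait for it to settle, then retreat straight up.

Call:
{"api": "arm_command", "payload": {"dp": [[0, 0, 0], [0, 0, 0], [0, 0, 0], [0, 0, 0], [0, 0, 0], [0, 0, 0], [0, 0, 0], [0, 0, 0]], "turn": [0, 0, 0, 0, 0, 0, 0, 0], "claw": 0.5}}

```text
t: 15.38
position: [0.5058, -0.2451, 0.1043]
ee_rot: [[0.989, -0.147, 0.0], [-0.147, -0.989, -0.0], [0.0, 0.0, -1.0]]
wrist_force: [1.0, -0.3, 0.2]
finger_gap: 0.0428
```

```bash
python3 - <<'E'
from h import *
s=manip.read_state()
im,d=viewer.get_image('wrist'); im2,d2=viewer.get_image('scene')
cv2.imwrite('pics/c7.png',np.hstack([cv2.resize(im,(400,300)),cv2.resize(im2[150:270,200:360],(400,300))]))
print(s['t'],s['position'],s['finger_gap'],s['wrist_force'])
E
```

```text
15.375 [ 0.50584519 -0.24507583  0.10433903] 0.04278163045253454 [ 1.04960311 -0.26643966  0.23763612]
```

View pics/c7.png

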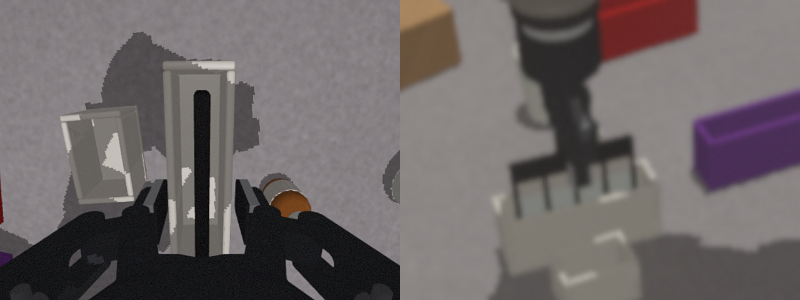

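The carrier stands upright on its own, with both fingers clear. Retreating straight up.

Call:
{"api": "arm_command", "payload": {"dp": [[0, 0, 0.04], [0, 0, 0.1], [0, 0, 0.2], [0, 0, 0.3], [0, 0, 0.4], [0, 0, 0.5], [0, 0, 0.6], [0, 0, 0.6], [0, 0, 0.6], [0, 0, 0.6]], "turn": [0, 0, 0, 0, 0, 0, 0, 0, 0, 0]}}

```text
t: 16.73
position: [0.5054, -0.2448, 0.2533]
ee_rot: [[0.989, -0.147, -0.002], [-0.147, -0.989, 0.001], [-0.002, -0.001, -1.0]]
wrist_force: [-0.6, -0.5, -0.4]
finger_gap: 0.0426
```

```bash
python3 - <<'E'
from h import *
s=manip.read_state();p=viewer.camera_params('wrist')
im,d=viewer.get_image('wrist'); im2,d2=viewer.get_image('scene')
cv2.imwrite('pics/c8.png',np.hstack([cv2.resize(im,(400,300)),cv2.resize(im2[150:450,200:500],(400,400))[:300]]))
cv2.imwrite('pics/s8.png',im2)
print(s['t'],s['position'],s['finger_gap'],s['wrist_force'])
for nm,P in [('w',cloud(p,d)),('s',cloud(viewer.camera_params('scene'),d2))]:
    for c in [(.5058,-.2451),(.5344,.1597),(.5432,.2872)]:
        Z=P[...,2];dist=np.hypot(P[...,0]-c[0],P[...,1]-c[1])
        g=P[(dist<.08)&(Z>.09)&(Z<.13)]
        if len(g)>20 and abs(np.ptp(g[:,2]))<.1: print(nm,c,len(g),cv2.minAreaRect((g[:,:2]*1000).astype(np.float32)),np.percentile(g[:,2],98))
E
```

```text
16.725 [ 0.50540956 -0.24481086  0.25331262] 0.042609265027306664 [-0.55114157 -0.46073442 -0.3549145 ]
w (0.5058, -0.2451) 1975 ((505.30755615234375, -245.888916015625), (7.852397918701172, 123.3395004272461), 81.36687469482422) 0.11656290828762847
s (0.5058, -0.2451) 501 ((505.345703125, -244.3675079345703), (13.278943061828613, 123.91059112548828), 82.0289306640625) 0.11855014692572408
s (0.5344, 0.1597) 373 ((534.965087890625, 160.20187377929688), (10.591379165649414, 64.82440185546875), 85.76151275634766) 0.1202216003821473
s (0.5432, 0.2872) 414 ((543.8206787109375, 288.55389404296875), (9.659687042236328, 64.73725891113281), 86.95378112792969) 0.1194812982096439
```

View pics/s8.png

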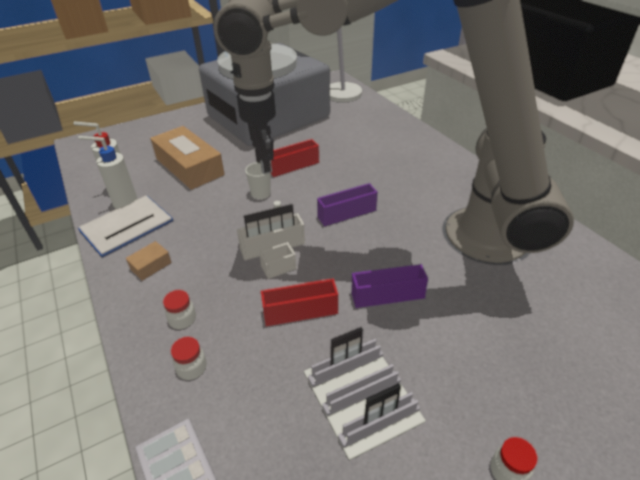

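View pics/c8.png

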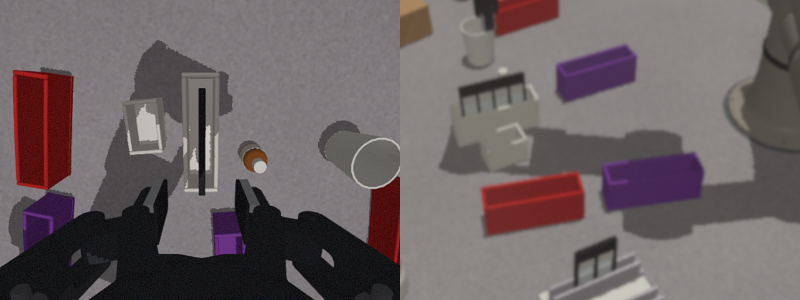

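The carrier (scene 271,225) stands upright in the white trough with its top at 0.1166, as expected with the foot on the floor. The small carriers at (347,345) and (383,404) haven't moved, and the gripper is clear.

```bash
python3 -c "
from h import *
print(workorder.job_done())"
```

```text
the job is handed in; nothing more can be done
None
```

The wide four-slide carrier is standing upright in the long white trough with its foot on the floor, and I handed the job in at about 16.8 s.

- **What I did:** I gripped the middle of its top bar and lifted it straight up out of the rack. I carried it over and lowered it into the centre of the trough until light floor contact (about 14 N at most). Then I opened the gripper and backed straight up.
- **Carrier check:** its top is at z ≈ 0.1166 by the wrist camera, against 0.116 expected with the foot on the floor. It is centred on (0.505, -0.245), close to the trough's measured centre (0.506, -0.244).
- **Small carriers:** both are where they were, to within 1–1.5 mm, which is measurement noise.
- **Disagreements:** the scene camera put the carrier's top about 2 mm higher than the wrist camera, which is within its calibration. No checks failed.

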